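# Change the backdrop and hold the cloudy vial before the inspection camera

## Robot

A 6-joint arm with a two-finger parallel gripper is mounted at the origin on a cart in front of the work surface, level with it; the furniture and walls round the work are solid. World frame = base frame: x ahead of the robot, y to its left, z up, the work surface at z = 0. Lengths are in m, angles in rad, forces in N, time in s.
With the tool pointing down it reaches from about 0.375 to 0.9 m from the base axis. Payload 3.1 kg.
Tool frame: the origin (TCP) lies between the finger pads; the fingertips stand manip.nose_length ahead of it and the grasp point (between the pads) lies 5 mm behind it (manip.nose_length is the distance from the TCP to the fingertips, in m); z points along the fingers, y is the line along which they close (so a half turn about z gives the same grasp; the last joint's range is limited). The gripper opens to 85 mm and grips with 20 to 120 N. Pads are 22 mm wide; open, the fingers measure 114 mm over their backs; the gripper's body (76 mm by 85 mm) begins 54 mm behind the grasp point. The pads swing forward as they close: fully open they stand 13 mm farther back than shut.
Start: joints at [-1.375, 0.527, 1.433, -0, 1.181, -0.178], TCP at [0.228, -0.582, 0.245] pointing down, gripper open.
Joint ranges: [-3.08, 3.08], [-0.75, 2.2], [0.22, 2.44], [-1.43, 4.57], [0, 2.65], [-2.85, 2.85]. Speed limits (rad/s): [2.79, 2.79, 3.14, 3.14, 3.14, 3.14].

## Interface

Orientations are given as a unit quaternion [x, y, z, w].
In Python, from station import monitor, eyes, job, manip gives the robot as it stands.
- The arm moves only by the shell command python3 -m pendant 'ROWS' [FORCE]. ROWS is JSON, a list that holds one entry, the list of rows, each a list of 7 numbers: the shift along the tool's x, y, z as a fraction of full scale, then the turn, a rotation vector about the tool's x, y, z as a fraction of full scale, then the opening, from 0 (shut) to 1 (fully open). A call has 1 to 20 rows; each row shifts and turns the commanded pose from where the row before left it, along the tool's axes as they then stand; what a row does not reach is not made up. Full scale, the value 1, is 800 mm for a shift and 0.12 rad for a turn. A row lasts 1/10 s, in which the tool goes at most 50 mm and 8.59 degrees, less where a joint would pass 70% of its speed; a pose out of reach is approached as far as the arm can. A call with a number of a shift or a turn outside -1 to 1 is refused whole. A call with a gripper value outside its range is refused whole. The fingers move at their own pace and stop on an object; FORCE is the grip in N (left out, the last holds). Time passes only in rows, so rows that do not move let the fingers close. It gives the time, the measured TCP pose, the force, the opening and the grip force at its end, in the units of the state.
- monitor.sense(): the state, without advancing time (a new reading comes with each control period).
- eyes.snapshot(name): name is "side" or "top"; returns a dict with "pixels" (400x640x3 uint8, red, green, blue), "depth" (400x640 float32, m along the optical axis (not along the pixel's ray), 0 where there is no reading), "intrinsics" (3x3 intrinsics, pixels), "k1" (the pictures are not rectified: a ray, as slopes to the right and down, at radius r is drawn at 1 + k1 r^2 times it, then the intrinsics apply), "eye" and "attitude" of the camera in the world. Camera axes: x right, y down, z forward; pixel columns grow to the right and rows downward; lengths in m; the calibration is good to about 2 mm. A picture is of the moment at which its call begins.
- job.sign_off(): hands the job in; it is judged then, once.
The state is a dict: "t": time; "q": joint angles; "qd": joint speeds; "tau": joint torques, N m; "tcp_pos": TCP position; "tool_rot": TCP orientation; "force": force on the tool from outside, world axes, zero at the start; "ft_torque": the same for the moment, N m; "finger_gap": opening from 0.0 (shut) to 1.0 (fully open); "gripper_force": force on a finger pad.
Only numpy, scipy, OpenCV 4.12 (cv2) and the standard library are available. Lean on these libraries where they do the work, as an engineer would, in place of code of your own. Each camera call takes 0.05 s, during which the arm holds its last target. There are 200 camera calls.

## Task

Take the black backdrop out of its stand, hang it by its hooks on the rail to the right of the white one and slide it left along the rail until its tab stands at the red mark and it hangs there by itself, pushing the white one aside along the rail (that one stays hanging). Then take the vial with the cream-coloured suspension (orange dot on its cap) out of the white four-hole rack left of the camera and finish while holding it still in the gripper before the camera: on the lens axis, 10 cm in front of the lens, leaning 30 degrees over to the left or to the right as the camera sees it and not towards or away from the lens. Do not strike the camera, and leave the other vials and everything else as they stand.

Things in the scene. Friction and masses are not known exactly. Their poses are not given: they have to be found in the camera images.
- bench: Imaging bench, fixed: T-shaped aluminium profile frame, 35 mm tall. Origin on the table below the focus point; x from camera to rail (away from the robot), y left, z up. Stem 30 mm wide, x = -220 to 95 mm, carries the camera; the crossbar at x = 110 mm has end posts at y = +-187 mm, 214 mm tall, holding the rail and, 90 mm below it, an equal bar against which hung panels rest their backs.
- camera: Inspection camera on the bench, fixed: dark 46 mm cube with a black lens 39 mm across, 94 mm long in all, its top 165 mm above the table. Origin at the middle of the lens front, 140 mm above the table; x is the level lens axis, the way it looks (towards the rail); z up. Not to be struck.
- focus (a point): The camera's focus point: on the lens axis, 100 mm in front of the lens, 140 mm above the table, 110 mm short of the rail's axis. Axes as the bench. The vial's centre belongs here.
- rail: Horizontal round steel rail, 10 mm thick, 360 mm free between its end posts, axis 200 mm above the table. Origin on the axis at the red mark (painted band 8 mm wide, straight ahead of the lens); x away from the camera, y left along the rail, z up.
- black: Matt black backdrop, 120 g: rigid upright panel 90 mm wide (y), 126 mm tall (z), 4 mm thick (x). Origin at the middle of its lower edge. Two hooks, 13 mm wide, at its two ends reach back (+x): the gap for the rail is 16 mm, from x = 2 to 18 mm; its roof is at z = 120 mm, the flared lips end at z = 93 mm. Starts standing in the stand's slot at x = -20 mm, lower edge 6 mm above the table, x as the stand's.
- black_tab (a point): Grip tab on the middle of the black panel's top edge, body axes: 10 mm thick (x), 36 mm wide (y), from 18 mm below to 18 mm above this point, white centre line; this point is 143 mm above the lower edge, plumb over it. When hung, the panel is on the rail's camera side and this point lies 28 mm above the rail's axis and 7 to 13 mm (10 with the rail mid-gap) to the camera side of it.
- white: Matt white backdrop of the same shape and weight, grey tab with dark line. Starts hanging on the rail at the mark or up to 32 mm left of it, and slides when pushed. Two hung panels meet end to end, their tabs then 90 mm apart.
- white_tab (a point): Middle of the white backdrop's grip tab, same place and axes as on the black one.
- stand: Grey stand for spare backdrops, fixed, 86 mm (x) by 108 mm (y), 36 mm tall. Two slots along y, 6 mm wide, 30 mm deep, at x = -20 mm (the black backdrop stands in it) and x = +20 mm (empty). Origin at the middle of its underside, z up.
- rack: White vial rack to the left of the camera (not the tray of small vials that stands to its right), fixed: solid block 46 mm (x) by 170 mm (y), 24 mm tall, with four holes 24.5 mm wide and 17 mm deep at y = -63, -21, 21 and 63 mm. Origin at the middle of its underside, z up.
- vial_cream: Glass vial two thirds full of cloudy cream-coloured suspension: 22 mm across to 42 mm up, then a black cap 16 mm across with an orange dot on top, 54 mm tall in all, 18 g. Stands in one of the rack's holes, 37 mm of it showing. Origin at the middle of its bottom; z to the cap.
- vial_cream_center (a point): Centre of the cream vial, on its axis 27 mm above its bottom; in the rack 10 mm above the rack's top. z to the cap.
- vial_clear_a_center (a point): Centre of another vial of the same size in the rack, with a little clear content and a plain black cap; to be left.
- vial_clear_b_center (a point): Centre of a third vial of the same size in the rack, with a little clear content and a plain black cap; to be left.
- buffer_0: Bystander, to be left: red-capped white buffer bottle, 50 mm across, 100 mm tall. Origin at the middle of its underside.
- buffer_1: Bystander, to be left: yellow-capped white buffer bottle, 50 mm across, 100 mm tall. Origin at the middle of its underside.
- buffer_2: Bystander, to be left: blue-capped white buffer bottle, 50 mm across, 100 mm tall. Origin at the middle of its underside.
- beaker_small: Bystander, to be left: small clear beaker, 60 mm across and 60 mm tall. Origin at the middle of its underside.
- timer: Bystander, to be left: white bench timer, 62x62x20 mm. Origin at the middle of its underside.
- marker_0: Bystander, to be left: red and white marker pen, 135 mm long, lying. Origin at the middle of its underside.
- tape_roll: Bystander, to be left: roll of tan tape, 96 mm across, 25 mm tall, lying. Origin at the middle of its underside.

How it is judged:
By the outcome, as a careful person would: the job done as asked, in the order asked, and still so for the second after the job is handed in, while the arm keeps its last pose, push and grip.
It also fails if it takes over 64 s, if anything falls off the work surface, if the arm or the gripper's body presses on something with over 40 N, if the wrist force passes 120 N, or if a joint passes its speed limit or range.

## Working session

There is one attempt and no reset: what is moved stays moved. The work goes in short steps, Python scripts to look and compute and a shell command to move; the robot and the scene stay as the last step left them, time stands still between calls to the robot, and variables do not carry over. Pictures are saved under pics/ and viewed, at most 10 in all, crops included, and the job is handed in when it is done.

```bash
ls; mkdir -p pics; cat > h.py <<'E'
import numpy as np, cv2
from scipy.spatial.transform import Rotation as R
from station import monitor, eyes, job, manip
def cam(s):
    K=np.array(s["intrinsics"]);a=np.array(s["attitude"],float)
    Rm=R.from_quat(a).as_matrix() if a.size==4 else a.reshape(3,3)
    return K,Rm,np.array(s["eye"])
def cloud(s):
    K,Rm,e=cam(s);d=s["depth"];v,u=np.mgrid[0:d.shape[0],0:d.shape[1]]
    xd=(u-K[0,2])/K[0,0];yd=(v-K[1,2])/K[1,1];x,y=xd.copy(),yd.copy()
    for _ in range(15):
        f=1+s["k1"]*(x*x+y*y);x,y=xd/f,yd/f
    P=np.stack([x*d,y*d,d],-1)@Rm.T+e
    P[d==0]=np.nan
    return P
def save(s,n): cv2.imwrite("pics/"+n,s["pixels"][:,:,::-1])
E
python3 - <<'E'
from h import *
print(manip.nose_length, [x for x in dir(manip) if x[0]!='_'])
st=monitor.sense();print(st)
for n in("side","top"):
    s=eyes.snapshot(n);save(s,n+"0.png");np.savez(n+"0.npz",P=cloud(s),px=s["pixels"]);print(n,s["eye"],s["attitude"],s["intrinsics"],s["k1"])
E
```

```text
pics
0.014 ['PlanningError', 'nose_length']
{'t': 0.0, 'q': array([-1.37545682e+00,  5.28454903e-01,  1.43391384e+00,  1.51477370e-05,
        1.18140949e+00, -1.78487178e-01]), 'qd': array([ 0.00023045,  0.00096477, -0.00054142, -0.00055339,  0.00162769,
        0.00071291]), 'tau': array([ 8.51976420e-04, -4.42348909e+01, -1.78023040e+01,  3.19934065e-05,
        8.36630148e-03,  5.92962948e-06]), 'tcp_pos': array([ 0.22813959, -0.5811286 ,  0.24433685]), 'tool_rot': array([ 9.82582448e-01,  1.85823946e-01, -2.20442046e-06, -1.09281134e-03]), 'force': array([-0.78767833,  0.18257906,  0.87601648]), 'ft_torque': array([ 0.02193972,  0.00433138, -0.02905703]), 'gripper_force': 0.0, 'finger_gap': 1.0004350595106777}
side [-0.10844367  0.92328877  1.12800782] [-0.26793033  0.87114706 -0.39429432  0.11767807] [[434.73063706   0.         319.37535501]
 [  0.         434.73063706 198.16743572]
 [  0.           0.           1.        ]] -0.03201256588903105
top [ 0.43765899 -0.02301957  1.37986107] [ 0.70859126 -0.70491786  0.02168666 -0.02277976] [[427.13583394   0.         316.7479653 ]
 [  0.         427.13583394 204.95478634]
 [  0.           0.           1.        ]] 0.03349902547418303
```

View pics/side0.png

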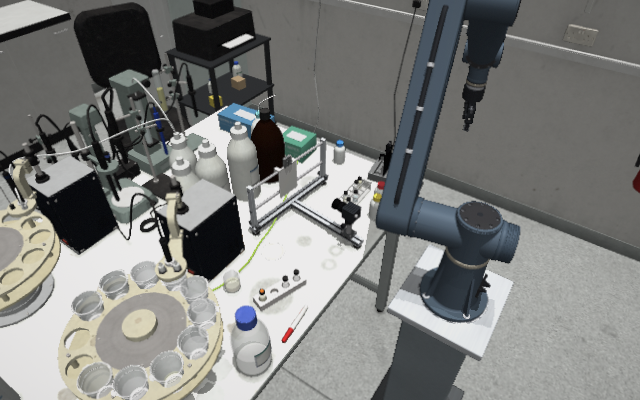

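View pics/top0.png

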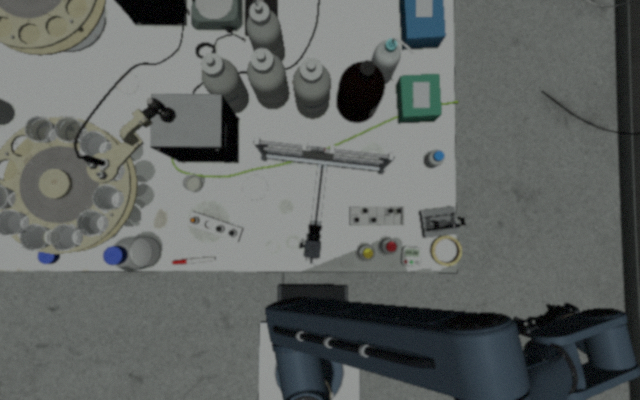

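The side view shows the bench (camera ~(347,212), rail between the posts at (255,200)–(322,160)) and the rack with the orange dot at (262,292). In the top view, up is +x: rail ~(325,155), rack (215,226), orange dot (195,219), stand (438,220), small-vial tray (375,215), bottles (367,252) and (391,246).

```bash
python3 - <<'E'
from h import *
t=np.load("top0.npz");P=t["P"]
c=t["px"][125:275,180:475,::-1];c=cv2.resize(c,None,fx=2.7,fy=2.7,interpolation=cv2.INTER_CUBIC)
cv2.imwrite("pics/topc.png",cv2.convertScaleAbs(c,alpha=1.3,beta=20))
for n,(u,v) in dict(railL=(262,152),railR=(390,163),cam=(313,240),lens=(315,226),orange=(195,219),rackR=(235,232),stand=(438,220),table=(340,200)).items():print(n,P[v,u].round(3))
def box(u0,u1,v0,v1,z0,z1):
    Q=P[v0:v1,u0:u1].reshape(-1,3);Q=Q[(Q[:,2]>z0)&(Q[:,2]<z1)]
    if len(Q)<5: print('few',len(Q));return
    r=cv2.minAreaRect((Q[:,:2]*1000).astype(np.float32));print(len(Q),"mean",Q.mean(0).round(4),"rect",np.round(r[0],1),np.round(r[1],1),round(r[2],1))
print("rack top");box(180,250,205,245,.015,.03)
print("vials");box(180,250,205,245,.045,.08)
print("stand top");box(410,475,200,242,.028,.045)
print("stand high");box(410,475,200,242,.09,.2)
print("rail");box(245,400,135,180,.17,.26)
print("white tab");box(290,345,135,180,.213,.26)
print("camtop");box(295,330,218,265,.155,.175)
print("cam all");box(295,330,218,265,.12,.175)
E
```

```text
railL [0.68  0.147 0.089]
railR [ 0.663 -0.258 -0.   ]
cam [ 0.414 -0.011  0.159]
lens [ 0.454 -0.016  0.158]
orange [0.476 0.355 0.056]
rackR [0.436 0.234 0.044]
stand [ 0.474 -0.374  0.133]
table [ 0.541 -0.096  0.003]
rack top
620 mean [0.4535 0.3008 0.0235] rect [454.2 304.1] [170.9  48.9] 71.7
vials
116 mean [0.4528 0.2985 0.0567] rect [454.3 302.9] [141.5  22.8] 71.9
stand top
813 mean [ 0.4725 -0.4042  0.0353] rect [ 464.7 -406.7] [104.1 110.5] 7.0
stand high
177 mean [ 0.4629 -0.4042  0.1387] rect [ 466.7 -407.4] [31.5 89.6] 7.8
rail
734 mean [ 0.6669 -0.0339  0.2072] rect [670.2 -37.8] [392.5  30.7] 82.6
white tab
86 mean [ 0.6624 -0.0215  0.2367] rect [669.3 -21.9] [87.1 24.4] 83.7
camtop
349 mean [ 0.4019 -0.0086  0.162 ] rect [413.7  -9.8] [45.7 93.7] 83.9
cam all
487 mean [ 0.4097 -0.0093  0.1586] rect [409.8  -9.3] [ 45.8 101.5] 84.1
```

View pics/topc.png

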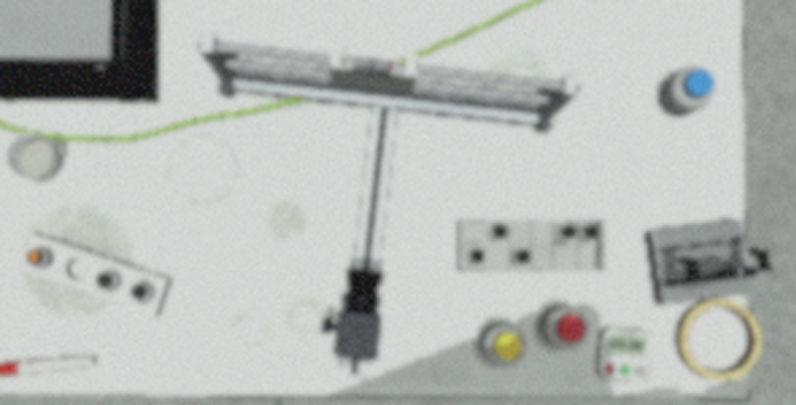

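The crop shows the rail tilted (left end farther from the robot), the grey white-panel tab near (375,68), the stand rotated the opposite way at (695,262) with the black panel in it, and the orange-dot vial at (38,257) with a gap hole next to it.

```bash
python3 - <<'E'
from h import *
t=np.load("top0.npz");P=t["P"].reshape(-1,3);C=t["px"].reshape(-1,3)
s=np.load("side0.npz");PS=s["P"].reshape(-1,3)
def sel(P,x0,x1,y0,y1,z0,z1):
    return P[(P[:,0]>x0)&(P[:,0]<x1)&(P[:,1]>y0)&(P[:,1]<y1)&(P[:,2]>z0)&(P[:,2]<z1)]
def rect(Q):
    if len(Q)<5: return len(Q)
    r=cv2.minAreaRect((Q[:,:2]*1000).astype(np.float32));return len(Q),Q.mean(0).round(4),np.round(r[0],1),np.round(r[1],1),round(r[2],1)
def line(Q):
    m=np.median(Q,0)[:2];l=cv2.fitLine((Q[:,:2]*1000).astype(np.float32),cv2.DIST_HUBER,0,.1,.01).ravel();return len(Q),l.round(3),np.degrees(np.arctan2(l[0],l[1])).round(2)
for n,A in(("top",P),("side",PS)):
    print(n)
    st=sel(A,.39,.54,-.5,-.31,.029,.042);print(" stand top",rect(st))
    for z0,z1 in((.06,.1),(.1,.122),(.122,.137),(.137,.15),(.15,.18)):
        print("  panel",z0,z1,rect(sel(A,.39,.54,-.5,-.31,z0,z1)))
    r=sel(A,.58,.74,-.22,.15,.19,.212);print(" rail",line(r), rect(r))
    print(" posts",rect(sel(A,.55,.76,.12,.2,.208,.225)),rect(sel(A,.55,.76,-.28,-.2,.208,.225)))
    print(" wtab",rect(sel(A,.6,.74,-.1,.08,.228,.26)), line(sel(A,.6,.74,-.1,.08,.228,.26)))
    print(" lowbar",line(sel(A,.58,.74,-.22,.15,.1,.118)))
    print(" camtop",rect(sel(A,.36,.43,-.05,.03,.16,.175)),rect(sel(A,.33,.52,-.05,.05,.15,.175)))
    print(" stem",line(sel(A,.48,.62,-.06,.03,.03,.042)))
Q=sel(P,.39,.54,-.5,-.31,.1,.2)
th=np.radians(7.4)
for q in Q[::4]: print((q*1000).astype(int),end=' ')
E
```

```text
top
 stand top (801, array([ 0.4725, -0.4043,  0.0353]), array([ 455.8, -407.8]), array([121.7, 110.7]), 7.4)
  panel 0.06 0.1 (7, array([ 0.4573, -0.3788,  0.082 ]), array([ 477.1, -399.3]), array([24.9, 88.4]), 28.8)
  panel 0.1 0.122 (17, array([ 0.4755, -0.4053,  0.1082]), array([ 467.7, -405.8]), array([27.3, 86.4]), 8.5)
  panel 0.122 0.137 (96, array([ 0.4644, -0.403 ,  0.1302]), array([ 466.1, -407.7]), array([26.7, 89.3]), 7.4)
  panel 0.137 0.15 (6, array([ 0.4586, -0.3964,  0.1423]), array([ 458.3, -403.5]), array([69.3, 11.6]), 83.1)
  panel 0.15 0.18 (55, array([ 0.4563, -0.4071,  0.1649]), array([ 456.3, -408.2]), array([10.7, 37.3]), 9.5)
 rail (501, array([ 1.0900e-01,  9.9400e-01,  6.6743e+02, -3.9556e+01], dtype=float32), np.float32(6.26)) (501, array([ 0.6679, -0.0366,  0.2043]), array([670., -36.]), array([372.1,  27.5]), 83.6)
 posts (40, array([0.6887, 0.1463, 0.2138]), array([687.9, 145.7]), array([20.9, 19.4]), 37.2) (40, array([ 0.6477, -0.2224,  0.213 ]), array([ 648.4, -218.5]), array([24.4, 19. ]), 80.5)
 wtab (65, array([ 0.6613, -0.0212,  0.2433]), array
[... 2326 characters left out ...]
24] [ 480 -445  133] [ 477 -439  126] [ 477 -448  134] [ 474 -370  103] [ 474 -373  133] [ 474 -446  132] [ 471 -363  128] [ 471 -375  128] [ 471 -446  131] [ 468 -369  128] [ 468 -442  134] [ 465 -364  134] [ 465 -440  131] [ 465 -451  132] [ 462 -372  125] [ 462 -415  164] [ 463 -442  126] [ 462 -451  133] [ 459 -371  129] [ 459 -395  166] [ 459 -405  168] [ 459 -417  166] [ 459 -438  137] [ 460 -453  127] [ 456 -373  134] [ 456 -390  153] [ 456 -398  165] [ 456 -410  162] [ 456 -420  166] [ 453 -368  129] [ 453 -386  128] [ 453 -392  146] [ 453 -399  162] [ 453 -407  170] [ 453 -420  166] [ 450 -370  132] [ 450 -382  130] [ 450 -392  136] [ 450 -395  164] [ 450 -408  160] [ 447 -368  129]
```

```bash
cat >> h.py <<'E'
def toolR(yaw_y,lean=0):
    """tool down, closing line y at yaw_y deg (tool x = yaw_y+90)"""
    a=np.radians(yaw_y);y=np.array([np.cos(a),np.sin(a),0]);z=np.array([0,0,-1.]);x=np.cross(y,z)
    return R.from_matrix(np.stack([x,y,z],1))*R.from_rotvec([np.radians(lean),0,0])
def plan(pos,Rt):
    st=monitor.sense();Rc=R.from_quat(st["tool_rot"]);w=(Rc.inv()*Rt).as_rotvec()
    d=Rt.inv().apply(np.array(pos)-st["tcp_pos"])
    print("t",round(st["t"],2),"tcp",st["tcp_pos"].round(4),"TURN units",(w/.12).round(2),"deg",np.degrees(w).round(1),"then SHIFT units",(d/.8).round(4),"mm",(d*1000).round(1))
YB=-6.35;bx=np.array([np.cos(np.radians(YB)),np.sin(np.radians(YB)),0]);by=np.array([-bx[1],bx[0],0]);mark=np.array([.6682,-.0380,.2])
E
python3 - <<'E'
from h import *
plan([.456,-.4075,.26],toolR(7.6))
E
```

```text
t 0.1 tcp [ 0.2281 -0.5812  0.2444] TURN units [-1.000e-02 -1.000e-02 -1.108e+01] deg [ -0.1  -0.1 -76.2] then SHIFT units [ 0.1775  0.3111 -0.0195] mm [142.  248.8 -15.6]
```

```bash
python3 -m pendant '[[[0,0,0,0,0,-0.923,1],[0,0,0,0,0,-0.923,1],[0,0,0,0,0,-0.923,1],[0,0,0,0,0,-0.923,1],[0,0,0,0,0,-0.923,1],[0,0,0,0,0,-0.923,1],[0,0,0,0,0,-0.923,1],[0,0,0,0,0,-0.923,1],[0,0,0,0,0,-0.923,1],[0,0,0,0,0,-0.923,1],[0,0,0,0,0,-0.923,1],[0,0,0,0,0,-0.923,1],[0.0222,0.0389,-0.0024,0,0,0,1],[0.0222,0.0389,-0.0024,0,0,0,1],[0.0222,0.0389,-0.0024,0,0,0,1],[0.0222,0.0389,-0.0024,0,0,0,1],[0.0222,0.0389,-0.0024,0,0,0,1],[0.0222,0.0389,-0.0024,0,0,0,1],[0.0222,0.0389,-0.0024,0,0,0,1],[0.0222,0.0389,-0.0024,0,0,0,1]]]'
python3 - <<'E'
from h import *
plan([.456,-.4075,.152],toolR(7.6))
s=eyes.snapshot("side");save(s,"side1.png");P=cloud(s).reshape(-1,3)
np.savez("side1.npz",P=cloud(s))
E
```

```text
t: 2.1
tcp_pos: [0.4572, -0.4069, 0.2602]
tool_rot: [0.659, 0.752, 0.0, -0.001]
force: [-0.7, -0.6, 0.7]
finger_gap: 0.998
gripper_force: 0.0
t 2.1 tcp [ 0.4572 -0.4069  0.2602] TURN units [-0.   -0.01 -0.  ] deg [-0.  -0.1 -0. ] then SHIFT units [-0.0006 -0.0016  0.1353] mm [ -0.5  -1.2 108.2]
```

Descend (108 mm) and close with moderate force.

```bash
python3 -m pendant '[[[-0.0006,-0.0016,0.03,0,0,0,1],[0,0,0.03,0,0,0,1],[0,0,0.03,0,0,0,0.6],[0,0,0.03,0,0,0,0.5],[0,0,0.0153,0,0,0,0.4],[0,0,0,0,0,0,0.4],[0,0,0,0,0,0,0],[0,0,0,0,0,0,0],[0,0,0,0,0,0,0],[0,0,0,0,0,0,0],[0,0,0,0,0,0,0],[0,0,0,0,0,0,0],[0,0,0,0,0,0,0]]]' 50
python3 - <<'E'
from h import *
s=eyes.snapshot("side");c=s["pixels"][120:220,330:450,::-1];cv2.imwrite("pics/grasp.png",cv2.resize(c,None,fx=5,fy=5,interpolation=cv2.INTER_CUBIC))
plan([.456,-.4075,.152],toolR(7.6))
E
```

```text
t: 3.45
tcp_pos: [0.4546, -0.4096, 0.1537]
tool_rot: [0.659, 0.753, -0.001, 0.0]
force: [-5.1, -0.7, 5.8]
finger_gap: 0.107
gripper_force: 49.5
t 3.5 tcp [ 0.4547 -0.4097  0.1537] TURN units [-0.01  0.02  0.  ] deg [-0.1  0.1  0. ] then SHIFT units [0.0025 0.002  0.0021] mm [2.  1.6 1.7]
```

View pics/grasp.png

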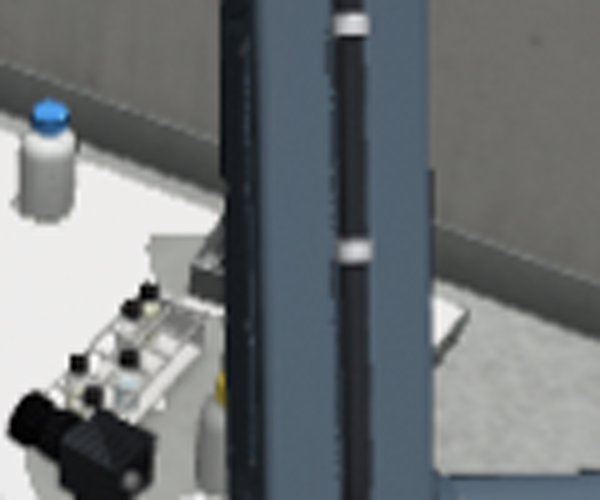

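The arm hides the stand from the side camera, but the fingers stopped at ~9 mm with 49.5 N on the tab. I'll lift.

```bash
python3 -m pendant '[[[0,0,-0.0125,0,0,0,0],[0,0,-0.0125,0,0,0,0],[0,0,-0.025,0,0,0,0],[0,0,-0.0375,0,0,0,0],[0,0,-0.0375,0,0,0,0],[0,0,-0.0375,0,0,0,0],[0,0,-0.0255,0,0,0,0],[0,0,0,0,0,0,0]]]'
python3 - <<'E'
from h import *
p=mark-.095*by-.060*bx-.002*by;p[2]=.303
plan(p,toolR(YB))
E
```

```text
t: 4.3
tcp_pos: [0.4578, -0.4099, 0.3075]
tool_rot: [0.659, 0.752, 0.0, 0.005]
force: [0.2, -0.6, -1.2]
finger_gap: 0.108
gripper_force: 49.0
t 4.3 tcp [ 0.4578 -0.4099  0.3075] TURN units [0.07 0.05 2.02] deg [ 0.5  0.4 13.9] then SHIFT units [0.3699 0.135  0.0056] mm [295.9 108.    4.5]
```

```bash
python3 -m pendant '[[[0,0,0,0,0,0.5,0],[0,0,0,0,0,0.52,0],[0,0,0,0,0,0.5,0],[0,0,0,0,0,0.5,0],[0.02,0.007,0,0,0,0,0],[0.037,0.0135,0.0005,0,0,0,0],[0.037,0.0135,0.0005,0,0,0,0],[0.037,0.0135,0.0005,0,0,0,0],[0.037,0.0135,0.0005,0,0,0,0],[0.037,0.0135,0.0005,0,0,0,0],[0.037,0.0135,0.0005,0,0,0,0],[0.037,0.0135,0.0005,0,0,0,0],[0.037,0.0135,0.0005,0,0,0,0],[0.037,0.0135,0.0005,0,0,0,0],[0.017,0.0065,0.0005,0,0,0,0],[0,0,0,0,0,0,0],[0,0,0,0,0,0,0],[0,0,0,0,0,0,0]]]'
python3 - <<'E'
from h import *
p=mark-.095*by-.060*bx-.002*by;p[2]=.303
plan(p,toolR(YB))
S=[]
for n in("top","side"):
    s=eyes.snapshot(n);save(s,n+"2.png");np.savez(n+"2.npz",P=cloud(s),px=s["pixels"]);S.append(s["pixels"][:,:,::-1])
a=cv2.resize(S[0][110:210,240:410],(800,470)[:2] if 0 else (510,300));b=cv2.resize(S[1][130:250,230:400],(425,300))
cv2.imwrite("pics/pre.png",np.vstack([a,np.hstack([b,np.zeros((300,85,3),np.uint8)])]))
E
```

```text
t: 6.1
tcp_pos: [0.5945, -0.1275, 0.2986]
tool_rot: [0.745, 0.667, -0.0, -0.0]
force: [0.6, 0.3, -0.9]
finger_gap: 0.111
gripper_force: 48.9
t 6.1 tcp [ 0.5945 -0.1275  0.2986] TURN units [-0.  0. -0.] deg [-0.  0. -0.] then SHIFT units [ 0.0001  0.0042 -0.0054] mm [ 0.1  3.3 -4.4]
```

View pics/pre.png

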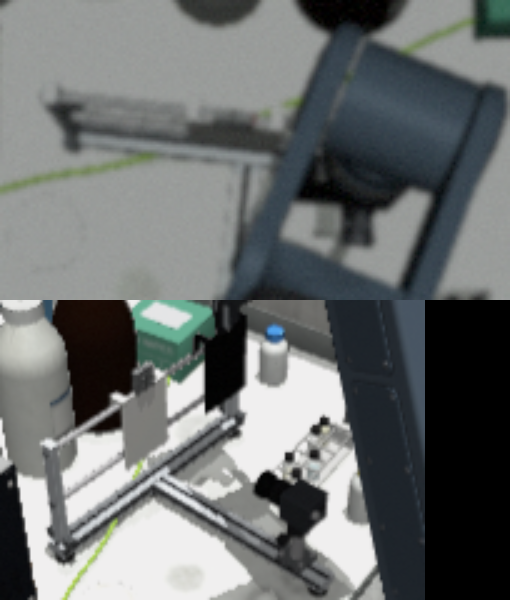

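The side view shows the black panel held plumb in front of the rail's right half, (225,375) in the composite, with the white one hanging left of it at (145,430). I'll measure both panel faces in the same side cloud.

```bash
python3 - <<'E'
from h import *
d=np.load("side2.npz");P=d["P"].reshape(-1,3);C=d["px"].reshape(-1,3).astype(int)
B=np.c_[(P-mark)@bx,(P-mark)@by,P[:,2]]*1000
def s(x0,x1,y0,y1,z0,z1): return B[(B[:,0]>x0)&(B[:,0]<x1)&(B[:,1]>y0)&(B[:,1]<y1)&(B[:,2]>z0)&(B[:,2]<z1)]
def face(n,Q):
    A=np.c_[np.ones(len(Q)),Q[:,1]-np.median(Q[:,1]),Q[:,2]-np.median(Q[:,2])];f=np.linalg.lstsq(A,Q[:,0],rcond=None)[0]
    print(n,len(Q),"x",f.round(3),"std",(Q[:,0]-A@f).std().round(1),"y pct",np.percentile(Q[:,1],[1,50,99]).round(1),"z pct",np.percentile(Q[:,2],[1,50,99]).round(1))
dark=C.max(1)<50
bl=B[dark&(B[:,0]>-90)&(B[:,0]<-35)&(B[:,1]>-170)&(B[:,1]<-30)&(B[:,2]>120)&(B[:,2]<290)];face("black",bl)
face("black mid",bl[(bl[:,2]>175)&(bl[:,2]<230)&(abs(bl[:,1]+95)<40)])
face("white",s(-40,5,-60,70,120,195))
for a,b in((-45,-25),(75,130),(-20,55)):face("rail",s(-15,15,a,b,190,215))
face("lowbar",s(-15,15,70,160,100,120))
pl=s(-20,20,165,210,60,200);pr=s(-20,20,-210,-165,60,120);face("postL",pl);face("postR",pr)
face("wtab",s(-30,5,-10,45,218,250))
t=np.load("top2.npz")["P"].reshape(-1,3);B=np.c_[(t-mark)@bx,(t-mark)@by,t[:,2]]*1000
face("top wtab",s(-30,5,-10,45,230,260));face("top rail",s(-12,15,75,160,193,212));face("top postL",s(-20,20,165,210,208,225))
E
```

```text
black 483 x [-6.5868e+01  3.0000e-02  3.0000e-02] std 3.8 y pct [-140.3  -91.1  -52.3] z pct [157.8 224.6 285.3]
black mid 180 x [-6.674e+01  8.000e-03  1.400e-02] std 1.8 y pct [-132.8  -93.1  -55.8] z pct [175.3 203.3 229.3]
white 292 x [-1.1032e+01 -2.0000e-03 -1.1000e-02] std 1.9 y pct [-30.2  16.2  61. ] z pct [122.4 159.2 193.9]
rail 13 x [-6.161 -0.436  0.493] std 4.5 y pct [-43.6 -30.8 -27. ] z pct [191.8 203.9 212.3]
rail 39 x [-4.701 -0.033  0.072] std 2.3 y pct [ 76.5 102.4 128.8] z pct [197.6 203.2 208.3]
rail 91 x [-8.985  0.09   0.124] std 4.9 y pct [-18.6  26.2  54.2] z pct [190.  203.5 214. ]
lowbar 62 x [-4.418e+00  3.000e-03 -8.000e-02] std 2.8 y pct [ 72.  116.6 159. ] z pct [106.3 113.6 119. ]
postL 203 x [-6.214e+00  2.890e-01 -1.000e-03] std 6.0 y pct [166.6 189.5 194.1] z pct [ 62.8 132.9 199.8]
postR 22 x [-8.854  0.306 -0.074] std 3.6 y pct [-195.5 -184.1 -178.8] z pct [60.6 68.6 81.5]
wtab 76 x [-12.943   0.029   0.103] std 3.0 y pct [-5.5 16.  33.2] z pct [218.6 235.8 248.9]
top wtab 62 x [-8.085e+00 -3.000e-03  3.630e-01] std 2.9 y pct [-0.4 16.5 32.7] z pct [231.6 244.2 248.3]
top rail 112 x [-0.14  -0.005  0.097] std 2.9 y pct [ 75.7 117.  159.5] z pct [198.2 203.8 208.7]
top postL 41 x [-0.11   0.072  0.062] std 6.0 y pct [177.3 185.7 193.3] z pct [208.5 213.  217.3]
```

```bash
python3 -m pendant '[[[0,0.016,0,0,0,0,0],[0,0.02,0,0,0,0,0],[0,0.02,0,0,0,0,0],[0,0.0105,0,0,0,0,0],[0,0,0,0,0,0,0],[0,0,0,0,0,0,0],[0,0,0.015,0,0,0,0],[0,0,0.015,0,0,0,0],[0,0,0.015,0,0,0,0],[0,0,0.01,0,0,0,0],[0,0,0.01,0,0,0,0],[0,0,0.005,0,0,0,0],[0,0,0,0,0,0,0],[0,0,0,0,0,0,0]]]'
python3 - <<'E'
from h import *
p=mark-.097*by-.010*bx;p[2]=.2327
plan(p,toolR(YB));print(monitor.sense()["force"])
d=eyes.snapshot("side");save(d,"side3.png");P=cloud(d).reshape(-1,3);C=d["pixels"].reshape(-1,3).astype(int)
B=np.c_[(P-mark)@bx,(P-mark)@by,P[:,2]]*1000
m=(C.max(1)<50)&(B[:,0]>-40)&(B[:,0]<30)&(abs(B[:,1]+95)<48)&(B[:,2]>70)&(B[:,2]<205);Q=B[m]
print(len(Q),np.median(Q,0).round(1),np.percentile(Q,[1,99],axis=0).round(1))
m=(C.max(1)<50)&(B[:,0]>-40)&(B[:,0]<30)&(abs(B[:,1]+95)<40)&(B[:,2]>110)&(B[:,2]<180);print(np.median(B[m],0).round(1))
c=d["pixels"][130:250,230:400,::-1];cv2.imwrite("pics/hung.png",cv2.resize(c,None,fx=4,fy=4,interpolation=cv2.INTER_CUBIC))
E
```

```text
t: 7.6
tcp_pos: [0.6482, -0.1325, 0.2431]
tool_rot: [0.745, 0.667, 0.0, 0.0]
force: [-0.7, 0.1, -1.5]
finger_gap: 0.109
gripper_force: 49.0
t 7.6 tcp [ 0.6482 -0.1325  0.2431] TURN units [0.01 0.   0.  ] deg [0. 0. 0.] then SHIFT units [-0.0011 -0.0007  0.013 ] mm [-0.9 -0.6 10.4]
[-0.71593281  0.06576124 -1.4938556 ]
341 [-12.9 -91.8 154.8] [[ -17.2 -134.4  103.7]
 [  -7.4  -50.6  204. ]]
[-12.8 -93.8 145.7]
```

View pics/hung.png

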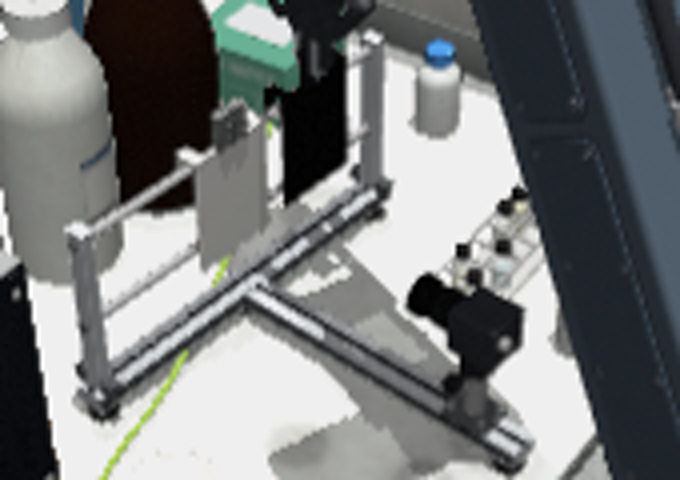

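The black panel (~(318,135)) is in line with the white one, hooks over the rail with no contact force. Lower to contact.

```bash
python3 -m pendant '[[[0,0,0.0035,0,0,0,0],[0,0,0.0035,0,0,0,0],[0,0,0.0015,0,0,0,0],[0,0,0,0,0,0,0],[0,0,0,0,0,0,0]]]'; python3 -m pendant '[[[0,0,0.0013,0,0,0,0],[0,0,0,0,0,0,0],[0,0,0,0,0,0,0]]]'; python3 -m pendant '[[[0,0,0.0013,0,0,0,0],[0,0,0,0,0,0,0],[0,0,0,0,0,0,0]]]'; python3 -m pendant '[[[0,0,0.0013,0,0,0,0],[0,0,0,0,0,0,0],[0,0,0,0,0,0,0]]]'
```

```text
t: 8.15
tcp_pos: [0.6479, -0.1324, 0.236]
tool_rot: [0.745, 0.667, 0.0, 0.0]
force: [0.2, -0.3, -1.2]
finger_gap: 0.109
gripper_force: 49.0
t: 8.45
tcp_pos: [0.6479, -0.1323, 0.235]
tool_rot: [0.745, 0.667, -0.0, -0.0]
force: [0.9, 0.4, -1.5]
finger_gap: 0.106
gripper_force: 49.0
t: 8.75
tcp_pos: [0.6479, -0.1323, 0.2339]
tool_rot: [0.745, 0.667, -0.0, -0.0]
force: [0.5, -0.9, -1.3]
finger_gap: 0.104
gripper_force: 49.0
t: 9.05
tcp_pos: [0.6479, -0.1324, 0.2329]
tool_rot: [0.745, 0.667, -0.0, -0.0]
force: [-1.2, -0.3, -1.3]
finger_gap: 0.104
gripper_force: 49.1
```

```bash
python3 -m pendant '[[[0,0,0.001,0,0,0,0],[0,0,0,0,0,0,0],[0,0,0,0,0,0,0]]]' | grep -E "tcp|^force"; python3 -m pendant '[[[0,0,0.001,0,0,0,0],[0,0,0,0,0,0,0],[0,0,0,0,0,0,0]]]'| grep -E "tcp|^force"; python3 -m pendant '[[[0,0,0.001,0,0,0,0],[0,0,0,0,0,0,0],[0,0,0,0,0,0,0]]]'| grep -E "tcp|^force"
```

```text
tcp_pos: [0.6479, -0.1324, 0.2327]
force: [-2.0, 1.0, 3.2]
tcp_pos: [0.648, -0.1324, 0.2326]
force: [-2.9, 1.7, 6.1]
tcp_pos: [0.648, -0.1323, 0.2326]
force: [-3.7, 1.1, 9.0]
```

```bash
python3 -m pendant '[[[0,0,-0.0026,0,0,0,0],[0.005,0,0,0,0,0,0],[0.01,0,0,0,0,0,0],[0.01,0,0,0,0,0,0],[0.01,0,0,0,0,0,0],[0.01,0,0,0,0,0,0],[0.01,0,0,0,0,0,0],[0.01,0,0,0,0,0,0],[0.01,0,0,0,0,0,0],[0.01,0,0,0,0,0,0],[0.01,0,0,0,0,0,0],[0.01,0,0,0,0,0,0],[0.005,0,0,0,0,0,0],[0,0,0,0,0,0,0],[0,0,0,0,0,0,0]]]'
python3 - <<'E'
from h import *
p=mark-.010*bx;p[2]=.2327
plan(p,toolR(YB))
for n in("side","top"):
    d=eyes.snapshot(n);P=cloud(d).reshape(-1,3);C=d["pixels"].reshape(-1,3).astype(int);np.savez(n+"4.npz",P=cloud(d),px=d["pixels"])
    B=np.c_[(P-mark)@bx,(P-mark)@by,P[:,2]]*1000
    if n=="side": save(d,"side4.png")
    r=(C[:,0]>C[:,1]*1.6)&(C[:,0]>70)&(abs(B[:,1])<60)&(abs(B[:,0])<25)&(abs(B[:,2]-200)<15);print(n,"red",B[r].round(0).tolist()[:12],B[r].mean(0))
    w=(abs(B[:,0]+10)<14)&(B[:,2]>120)&(B[:,2]<190)
    k=w&(C.max(1)<50)&(abs(B[:,1])<80);q=B[k];print("black",k.sum(),np.percentile(q,[1,50,99],axis=0).round(1).tolist() if k.sum() else '')
    k=w&(C.min(1)>90)&(B[:,1]>0)&(B[:,1]<160);q=B[k];print("white",k.sum(),np.percentile(q,[1,50,99],axis=0).round(1).tolist() if k.sum() else '')
c=d["pixels"]
s=cv2.imread("pics/side4.png")[130:250,230:400];cv2.imwrite("pics/slid.png",cv2.resize(s,None,fx=4.5,fy=4.5,interpolation=cv2.INTER_CUBIC))
E
```

```text
t: 11.45
tcp_pos: [0.6577, -0.0436, 0.2327]
tool_rot: [0.745, 0.667, 0.001, -0.001]
force: [-0.6, 2.8, 3.9]
finger_gap: 0.109
gripper_force: 49.6
t 11.45 tcp [ 0.6577 -0.0436  0.2327] TURN units [ 0.   -0.02  0.01] deg [ 0.  -0.1  0. ] then SHIFT units [ 0.0084 -0.0002 -0.    ] mm [ 6.7 -0.2 -0. ]
side red [] [nan nan nan]
black 264 [[-18.0, -46.9, 121.4], [-13.1, -1.2, 154.8], [-8.1, 37.4, 189.2]]
white 297 [[-16.2, 40.2, 120.9], [-11.4, 85.6, 155.5], [-6.7, 128.3, 189.2]]
top red [] [nan nan nan]
black 102 [[-11.4, -48.4, 121.1], [-10.3, 13.2, 154.0], [-8.4, 63.2, 188.2]]
white 0 <stdin>:8: RuntimeWarning: Mean of empty slice.
  ret = um.true_divide(
```

View pics/slid.png

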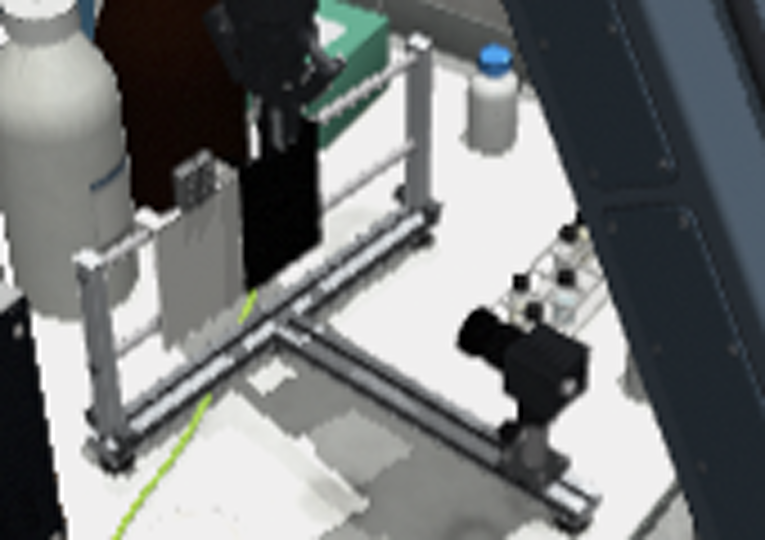

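The white panel has been pushed left, end to end with the black one (junction ~(240,220)); the black one is nearly at the mark. I'll find the red mark in the first top image.

```bash
python3 - <<'E'
from h import *
for f in("top0","side0","side2","side4","top4"):
    d=np.load(f+".npz");P=d["P"];C=d["px"].astype(float)
    B=np.stack([(P-mark)@bx,(P-mark)@by,P[:,:,2]],-1)*1000
    e=C[:,:,0]-C[:,:,1:].mean(2)
    m=(abs(B[:,:,1])<70)&(abs(B[:,:,0])<25)&(abs(B[:,:,2]-203)<14)
    i=np.argsort(-(e*m).ravel())[:7]
    print(f,[(int(k%640),int(k//640),e.ravel()[k].round(),B.reshape(-1,3)[k].round(0).tolist()) for k in i])
# camera body bench y
d=np.load("top0.npz");P=d["P"].reshape(-1,3);B=np.c_[(P-mark)@bx,(P-mark)@by,P[:,2]]*1000
for x0,x1 in((-310,-290),(-290,-270),(-270,-255)):
    Q=B[(B[:,0]>x0)&(B[:,0]<x1)&(abs(B[:,1])<40)&(B[:,2]>155)&(B[:,2]<175)];print(x0,len(Q),np.percentile(Q[:,1],[3,97]).round(1),Q[:,1].mean().round(1))
for z0,z1 in ((110,175),):
    Q=B[(B[:,0]>-330)&(B[:,0]<-180)&(abs(B[:,1])<40)&(B[:,2]>z0)&(B[:,2]<z1)];print("x ext",np.percentile(Q[:,0],[1,99]),"lens part y",[Q[(Q[:,0]>-250)][:,1].mean().round(1)])
E
```

```text
top0 [(324, 149, np.float64(12.0), [-1.0, -2.0, 206.0]), (324, 150, np.float64(9.0), [-3.0, -3.0, 205.0]), (324, 148, np.float64(8.0), [2.0, -2.0, 208.0]), (325, 149, np.float64(8.0), [0.0, -5.0, 204.0]), (325, 148, np.float64(8.0), [3.0, -5.0, 203.0]), (325, 150, np.float64(6.0), [-4.0, -5.0, 208.0]), (326, 148, np.float64(5.0), [3.0, -8.0, 204.0])]
side0 [(297, 160, np.float64(6.0), [-5.0, -43.0, 199.0]), (274, 171, np.float64(4.0), [12.0, 57.0, 199.0]), (276, 167, np.float64(4.0), [10.0, 49.0, 213.0]), (296, 161, np.float64(3.0), [-10.0, -32.0, 203.0]), (274, 170, np.float64(3.0), [12.0, 57.0, 203.0]), (283, 169, np.float64(2.0), [-8.0, 33.0, 204.0]), (278, 171, np.float64(2.0), [-8.0, 57.0, 209.0])]
side2 [(297, 160, np.float64(8.0), [-6.0, -41.0, 200.0]), (276, 167, np.float64(4.0), [11.0, 47.0, 211.0]), (281, 168, np.float64(4.0), [1.0, 33.0, 203.0]), (274, 171, np.float64(4.0), [11.0, 58.0, 200.0]), (274, 170, np.float64(4.0), [13.0, 56.0, 201.0]), (278, 173, np.float64(3.0), [-10.0, 59.0, 202.0]), (296, 161, np.float64(3.0), [-9.0, -33.0, 202.0])]
side4 [(280, 168, np.float64(3.0), [-5.0, 44.0, 212.0]), (278, 166, np.float64(3.0), [7.0, 41.0, 214.0]), (279, 167, np.float64(2.0), [7.0, 36.0, 207.0]), (278, 173, np.float64(2.0), [-14.0, 63.0, 207.0]), (278, 167, np.float64(2.0), [4.0, 44.0, 213.0]), (280, 167, np.float64(2.0), [1.0, 38.0, 211.0]), (281, 168, np.float64(2.0), [-7.0, 41.0, 212.0])]
top4 [(336, 154, np.float64(6.0), [-10.0, -37.0, 201.0]), (337, 153, np.float64(6.0), [-9.0, -39.0, 213.0]), (338, 151, np.float64(6.0), [-3.0, -41.0, 211.0]), (340, 150, np.float64(4.0), [0.0, -47.0, 213.0]), (336, 155, np.float64(4.0), [-10.0, -38.0, 189.0]), (311, 150, np.float64(4.0), [-9.0, 33.0, 211.0]), (312, 152, np.float64(3.0), [-11.0, 30.0, 196.0])]
-310 74 [-20.7  20.3] -0.2
-290 116 [-21.4  21.6] -0.2
-270 83 [-22.   20.7] -0.7
x ext [-307.89968446 -210.33099847] lens part y [np.float64(-0.2)]
```

```bash
python3 -m pendant '[[[0.003,0,0,0,0,0,0],[0.0029,0,0,0,0,0,0],[0,0,0,0,0,0,0],[0,0,0,0,0,0,0],[0,0,0,0,0,0,0.3],[0,0,0,0,0,0,0.4],[0,0,0,0,0,0,0.45],[0,0,0,0,0,0,0.45],[0,0,-0.02,0,0,0,0.45],[0,0,-0.03,0,0,0,0.45],[0,0,-0.04,0,0,0,0.45],[0,0,-0.04,0,0,0,0.45],[0,0,-0.02,0,0,0,0.45]]]'
python3 - <<'E'
from h import *
plan([.4741,.3632,.15],toolR(-18.3))
d=eyes.snapshot("side");save(d,"side5.png");P=cloud(d).reshape(-1,3);C=d["pixels"].reshape(-1,3).astype(int)
B=np.c_[(P-mark)@bx,(P-mark)@by,P[:,2]]*1000
w=(abs(B[:,0]+10)<14)
for n,k in(("black",w&(B[:,2]>90)&(B[:,2]<205)&(C.max(1)<50)&(abs(B[:,1])<80)),("tab",w&(B[:,2]>218)&(B[:,2]<260)&(abs(B[:,1])<40)),("white",w&(B[:,2]>120)&(B[:,2]<190)&(C.min(1)>90)&(B[:,1]>0)&(B[:,1]<160)),("wtab",w&(B[:,2]>218)&(B[:,2]<260)&(B[:,1]>60)&(B[:,1]<120))):
    print(n,k.sum(),np.percentile(B[k],[1,50,99],axis=0).round(1).tolist())
s0=np.load("top0.npz");P=s0["P"].reshape(-1,3);C=s0["px"].reshape(-1,3).astype(int)
m=(P[:,0]>.44)&(P[:,0]<.51)&(P[:,1]>.33)&(P[:,1]<.39)&(P[:,2]>.05)&(P[:,2]<.07);print("cap",m.sum(),P[m].mean(0),"orange",P[m&(C[:,0]-C[:,2]>40)].mean(0))
E
```

```text
t: 12.85
tcp_pos: [0.6592, -0.0401, 0.356]
tool_rot: [0.745, 0.667, 0.002, 0.002]
force: [0.2, -1.2, -0.0]
finger_gap: 0.448
gripper_force: 0.0
t 12.85 tcp [ 0.6592 -0.0401  0.356 ] TURN units [ 0.04 -0.    1.74] deg [ 0.3 -0.  12. ] then SHIFT units [ 0.406  -0.378   0.2575] mm [ 324.8 -302.4  206. ]
black 409 [[-16.1, -45.6, 93.3], [-11.4, -2.3, 150.9], [-7.2, 40.0, 204.0]]
tab 73 [[-21.1, -22.6, 218.2], [-15.3, -1.3, 237.3], [-4.7, 15.2, 248.0]]
white 301 [[-16.2, 44.1, 120.8], [-11.5, 88.4, 156.1], [-7.1, 131.1, 189.5]]
wtab 76 [[-19.0, 69.5, 218.7], [-14.3, 89.0, 237.0], [-5.5, 104.6, 248.7]]
cap 34 [0.47416876 0.36160588 0.0595613 ] orange [0.47338497 0.36288369 0.0593084 ]
```

```bash
python3 -m pendant '[[[0,0,0,0,0,0.58,0.6],[0,0,0,0,0,0.58,0.6],[0,0,0,0,0,0.58,0.6],[0.0338,-0.0315,0,0,0,0,0.6],[0.0338,-0.0315,0,0,0,0,0.6],[0.0338,-0.0315,0,0,0,0,0.6],[0.0338,-0.0315,0,0,0,0,0.6],[0.0338,-0.0315,0,0,0,0,0.6],[0.0338,-0.0315,0,0,0,0,0.6],[0.0338,-0.0315,0,0,0,0,0.6],[0.0338,-0.0315,0,0,0,0,0.6],[0.0338,-0.0315,0,0,0,0,0.6],[0.0338,-0.0315,0,0,0,0,0.6],[0.0338,-0.0315,0,0,0,0,0.6],[0.0338,-0.0315,0,0,0,0,0.6],[0,0,0,0,0,0,0.6],[0,0,0,0,0,0,0.6]]]'
python3 - <<'E'
from h import *
plan([.4741,.3632,.15],toolR(-18.3))
d=eyes.snapshot("top");save(d,"top6.png");P=cloud(d).reshape(-1,3);C=d["pixels"].reshape(-1,3).astype(int)
B=np.c_[(P-mark)@bx,(P-mark)@by,P[:,2]]*1000
w=(abs(B[:,0]+10)<14)
for n,k in(("tab",w&(B[:,2]>228)&(B[:,2]<260)&(abs(B[:,1])<40)),("wtab",w&(B[:,2]>228)&(B[:,2]<260)&(B[:,1]>60)&(B[:,1]<120)),("panels",(abs(B[:,0])<25)&(B[:,2]>206)&(B[:,2]<222)&(B[:,1]>-80)&(B[:,1]<0))):
    print(n,k.sum(),np.percentile(B[k],[1,50,99],axis=0).round(1).tolist())
c=d["pixels"][130:175,240:410,::-1];cv2.imwrite("pics/topt.png",cv2.resize(c,None,fx=4.7,fy=4.7,interpolation=cv2.INTER_CUBIC))
E
```

```text
t: 14.6
tcp_pos: [0.4719, 0.3632, 0.3517]
tool_rot: [0.81, 0.587, -0.001, 0.0]
force: [0.8, 0.4, -0.0]
finger_gap: 0.6
gripper_force: 0.0
t 14.6 tcp [0.4719 0.3632 0.3517] TURN units [-0.01  0.01  0.02] deg [-0.   0.1  0.1] then SHIFT units [0.0008 0.0026 0.2521] mm [  0.6   2.1 201.7]
tab 63 [[-14.6, -19.4, 230.2], [-10.6, -3.0, 244.6], [-3.5, 13.7, 251.0]]
wtab 67 [[-13.9, 70.1, 230.4], [-9.6, 86.8, 244.2], [-2.7, 103.8, 251.9]]
panels 68 [[-13.4, -73.9, 206.1], [-2.2, -38.6, 210.2], [12.9, -2.8, 220.0]]
```

View pics/topt.png

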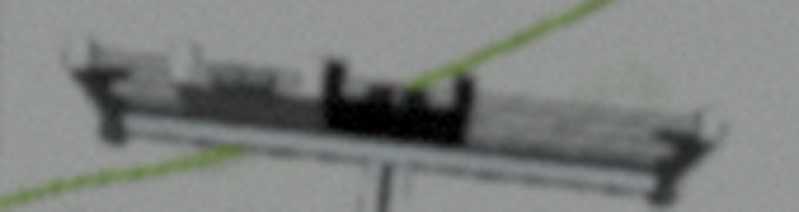

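Top view: the black panel hangs on the rail with its tab (~(400,105)) about 2.5 mm right of the mark (top −3.0, side −1.5). I'll go back, regrip and nudge it left.

```bash
python3 -m pendant '[[[-0.0338,0.0315,0,0,0,0,0.45],[-0.0338,0.0315,0,0,0,0,0.45],[-0.0338,0.0315,0,0,0,0,0.45],[-0.0338,0.0315,0,0,0,0,0.45],[-0.0338,0.0315,0,0,0,0,0.45],[-0.0338,0.0315,0,0,0,0,0.45],[-0.0338,0.0315,0,0,0,0,0.45],[-0.0338,0.0315,0,0,0,0,0.45],[-0.0338,0.0315,0,0,0,0,0.45],[-0.0338,0.0315,0,0,0,0,0.45],[-0.0338,0.0315,0,0,0,0,0.45],[-0.0338,0.0315,0,0,0,0,0.45],[0,0,0,0,0,-0.87,0.45],[0,0,0,0,0,-0.87,0.45],[0,0,0,0,0,0,0.45],[0,0,0,0,0,0,0.45]]]' | head -2
python3 - <<'E'
from h import *
p=mark-.010*bx-.0031*by;p[2]=.2335;plan(p,toolR(YB))
E
```

```text
t: 16.25
tcp_pos: [0.6578, -0.0414, 0.3523]
t 16.25 tcp [ 0.6578 -0.0414  0.3523] TURN units [-0.    0.   -0.03] deg [-0.   0.  -0.2] then SHIFT units [ 0.0018 -0.      0.1485] mm [  1.4  -0.  118.8]
```

```bash
python3 -m pendant '[[[0.0018,0,0.03,0,0,0,0.45],[0,0,0.04,0,0,0,0.45],[0,0,0.04,0,0,0,0.45],[0,0,0.025,0,0,0,0.45],[0,0,0.0135,0,0,0,0.45],[0,0,0,0,0,0,0.45],[0,0,0,0,0,0,0],[0,0,0,0,0,0,0],[0,0,0,0,0,0,0],[0,0,0,0,0,0,0],[0,0,0,0,0,0,0]]]' 30
python3 - <<'E'
from h import *
p=mark-.010*bx-.0006*by;p[2]=.2335;plan(p,toolR(YB))
E
```

```text
t: 17.35
tcp_pos: [0.6591, -0.039, 0.2355]
tool_rot: [0.745, 0.667, 0.001, 0.001]
force: [-0.4, -0.2, 6.0]
finger_gap: 0.106
gripper_force: 34.6
t 17.35 tcp [ 0.6591 -0.039   0.2355] TURN units [0.03 0.   0.  ] deg [0.2 0.  0. ] then SHIFT units [ 0.0017 -0.0013  0.0025] mm [ 1.4 -1.1  2. ]
```

```bash
python3 -m pendant '[[[0.0015,0,-0.001,0,0,0,0],[0.0015,0,-0.001,0,0,0,0],[0,0,0,0,0,0,0],[0,0,0,0,0,0,0],[0,0,0,0,0,0,0]]]' | grep -E "tcp|^force|gap"
python3 - <<'E'
from h import *
p=mark-.010*bx;p[2]=.2335;plan(p,toolR(YB))
E
python3 -m pendant '[[[0,0,0,0,0,0,0.3],[0,0,0,0,0,0,0.45],[0,0,0,0,0,0,0.45],[0,0,0,0,0,0,0.45],[0,0,-0.02,0,0,0,0.45],[0,0,-0.03,0,0,0,0.45],[0,0,-0.04,0,0,0,0.45],[0,0,-0.04,0,0,0,0.45],[0,0,-0.02,0,0,0,0.45],[0,0,0,0,0,0.58,0.6],[0,0,0,0,0,0.58,0.6],[0,0,0,0,0,0.58,0.6]]]' >/dev/null
python3 -m pendant '[[[0.0338,-0.0315,0,0,0,0,0.6],[0.0338,-0.0315,0,0,0,0,0.6],[0.0338,-0.0315,0,0,0,0,0.6],[0.0338,-0.0315,0,0,0,0,0.6],[0.0338,-0.0315,0,0,0,0,0.6],[0.0338,-0.0315,0,0,0,0,0.6],[0.0338,-0.0315,0,0,0,0,0.6],[0.0338,-0.0315,0,0,0,0,0.6],[0.0338,-0.0315,0,0,0,0,0.6],[0.0338,-0.0315,0,0,0,0,0.6],[0.0338,-0.0315,0,0,0,0,0.6],[0.0338,-0.0315,0,0,0,0,0.6],[0,0,0,0,0,0,0.6],[0,0,0,0,0,0,0.6]]]' | head -2
cat > m.py <<'E'
from h import *
for n in("top","side"):
    d=eyes.snapshot(n);P=cloud(d).reshape(-1,3)
    B=np.c_[(P-mark)@bx,(P-mark)@by,P[:,2]]*1000
    w=(abs(B[:,0]+10)<14)&(B[:,2]>228)&(B[:,2]<260)
    for m,k in(("tab",w&(abs(B[:,1])<40)),("wtab",w&(B[:,1]>60)&(B[:,1]<120))):
        print(n,m,k.sum(),np.percentile(B[k],[1,50,99],axis=0).round(1).tolist())
E
python3 - <<'E'
import m
from h import *
plan([.4741,.3632,.12],toolR(-18.3))
E
```

```text
tcp_pos: [0.6587, -0.0366, 0.2356]
force: [0.9, -2.1, 2.8]
finger_gap: 0.105
t 17.85 tcp [ 0.6587 -0.0366  0.2356] TURN units [0. 0. 0.] deg [0. 0. 0.] then SHIFT units [-0.0004 -0.0005  0.0026] mm [-0.3 -0.4  2.1]
t: 20.45
tcp_pos: [0.4726, 0.3671, 0.3552]
top tab 64 [[-14.2, -16.8, 231.1], [-10.3, -0.2, 244.2], [-3.4, 16.4, 249.4]]
top wtab 63 [[-14.8, 72.7, 230.8], [-10.4, 88.9, 245.0], [-3.8, 105.6, 248.5]]
side tab 55 [[-21.2, -20.9, 228.2], [-14.3, 3.5, 239.8], [-6.4, 17.2, 249.3]]
side wtab 54 [[-20.8, 71.1, 229.0], [-15.1, 89.3, 241.9], [-4.4, 106.9, 248.3]]
t 20.55 tcp [0.4735 0.3659 0.3553] TURN units [ 0.  0. -0.] deg [ 0.  0. -0.] then SHIFT units [-0.0029  0.0018  0.2941] mm [ -2.4   1.4 235.3]
```

Tab now at the mark (−0.2 mm). Next: descend on the vial.

```bash
python3 -m pendant '[[[-0.0029,0.0018,0.04,0,0,0,0.7],[0,0,0.05,0,0,0,0.7],[0,0,0.05,0,0,0,0.7],[0,0,0.05,0,0,0,0.7],[0,0,0.05,0,0,0,0.7],[0,0,0.05,0,0,0,0.7],[0,0,0.03,0,0,0,0.7],[0,0,0,0,0,0,0.7],[0,0,0,0,0,0,0.7],[0,0,0,0,0,0,0.7]]]'
python3 - <<'E'
from h import *
plan([.4738,.3627,.043],toolR(-18.3))
E
```

```text
t: 21.55
tcp_pos: [0.4755, 0.3641, 0.1012]
tool_rot: [0.811, 0.585, 0.002, 0.0]
force: [0.1, 0.3, 1.0]
finger_gap: 0.699
gripper_force: 0.0
t 21.55 tcp [0.4755 0.3641 0.1012] TURN units [ 0.02 -0.02 -0.01] deg [ 0.2 -0.1 -0. ] then SHIFT units [-0.0023 -0.0015  0.0728] mm [-1.8 -1.2 58.2]
```

```bash
python3 -m pendant '[[[-0.0023,-0.0015,0.01,0,0,0,0.7],[0,0,0.02,0,0,0,0.7],[0,0,0.02,0,0,0,0.6],[0,0,0.0128,0,0,0,0.5],[0,0,0.01,0,0,0,0.5],[0,0,0,0,0,0,0.5],[0,0,0,0,0,0,0],[0,0,0,0,0,0,0],[0,0,0,0,0,0,0],[0,0,0,0,0,0,0],[0,0,0,0,0,0,0],[0,0,0,0,0,0,0],[0,0,0,0,0,0,0]]]' 30
python3 - <<'E'
from h import *
plan([.4738,.3627,.043],toolR(-18.3))
E
```

```text
t: 22.85
tcp_pos: [0.4726, 0.3628, 0.0418]
tool_rot: [0.81, 0.586, 0.001, 0.0]
force: [-0.4, 0.5, 5.4]
finger_gap: 0.232
gripper_force: 29.8
t 22.85 tcp [0.4726 0.3628 0.0418] TURN units [ 0.01 -0.01  0.  ] deg [ 0.1 -0.1  0. ] then SHIFT units [ 0.0003  0.0015 -0.0015] mm [ 0.3  1.2 -1.2]
```

```bash
python3 -m pendant '[[[0,0,-0.01,0,0,0,0],[0,0,-0.01,0,0,0,0],[0,0,-0.02,0,0,0,0],[0,0,-0.04,0,0,0,0],[0,0,-0.05,0,0,0,0],[0,0,-0.05,0,0,0,0],[0,0,-0.05,0,0,0,0],[0,0,-0.03,0,0,0,0],[0,0,0,0,0,0,0]]]'
python3 - <<'E'
from h import *
f=mark-.110*bx;f[2]=.26
plan(f,toolR(-96.35))
E
```

```text
t: 23.75
tcp_pos: [0.474, 0.3637, 0.2539]
tool_rot: [0.81, 0.586, 0.005, 0.001]
force: [0.1, 0.2, 0.1]
finger_gap: 0.232
gripper_force: 29.4
t 23.75 tcp [0.474  0.3637 0.2539] TURN units [ 1.000e-02 -8.000e-02  1.136e+01] deg [ 0.1 -0.6 78.1] then SHIFT units [ 0.1593  0.4721 -0.0076] mm [127.4 377.7  -6.1]
```

```bash
python3 -m pendant '[[[0,0,0,0,0,0.874,0],[0,0,0,0,0,0.874,0],[0,0,0,0,0,0.874,0],[0,0,0,0,0,0.874,0],[0,0,0,0,0,0.874,0],[0,0,0,0,0,0.874,0],[0,0,0,0,0,0.874,0],[0,0,0,0,0,0.874,0],[0,0,0,0,0,0.874,0],[0,0,0,0,0,0.874,0],[0,0,0,0,0,0.874,0],[0,0,0,0,0,0.874,0],[0,0,0,0,0,0.874,0]]]' | head -2
python3 -m pendant '[[[0.0133,0.0393,-0.0006,0,0,0,0],[0.0133,0.0393,-0.0006,0,0,0,0],[0.0133,0.0393,-0.0006,0,0,0,0],[0.0133,0.0393,-0.0006,0,0,0,0],[0.0133,0.0393,-0.0006,0,0,0,0],[0.0133,0.0393,-0.0006,0,0,0,0],[0.0133,0.0393,-0.0006,0,0,0,0],[0.0133,0.0393,-0.0006,0,0,0,0],[0.0133,0.0393,-0.0006,0,0,0,0],[0.0133,0.0393,-0.0006,0,0,0,0],[0.0133,0.0393,-0.0006,0,0,0,0],[0.0133,0.0393,-0.0006,0,0,0,0],[0,0,0,0,0,0,0],[0,0,0,0,0,0,0]]]'
python3 - <<'E'
from h import *
f=mark-.110*bx;f[2]=.14
T=toolR(-96.35,30);plan(f-.0078*T.as_matrix()[:,2],T);print(monitor.sense()["q"].round(2))
E
```

```text
t: 25.05
tcp_pos: [0.4711, 0.362, 0.2475]
t: 26.45
tcp_pos: [0.556, -0.027, 0.2536]
tool_rot: [0.998, -0.057, -0.001, -0.001]
force: [-0.1, 0.7, -0.3]
finger_gap: 0.236
gripper_force: 29.5
t 26.45 tcp [ 0.556  -0.027   0.2536] TURN units [ 4.36  0.02 -0.03] deg [30.   0.1 -0.2] then SHIFT units [0.0034 0.0694 0.1142] mm [ 2.7 55.5 91.3]
[-0.25  0.43  1.59  0.    1.12  1.43]
```

```bash
python3 -m pendant '[[[0,0,0,0.727,0,0,0],[0,0,0,0.727,0,0,0],[0,0,0,0.727,0,0,0],[0,0,0,0.727,0,0,0],[0,0,0,0.727,0,0,0],[0,0,0,0.727,0,0,0],[0,0,0,0,0,0,0],[0.0007,0.0116,0.0190,0,0,0,0],[0.0007,0.0116,0.0190,0,0,0,0],[0.0007,0.0116,0.0190,0,0,0,0],[0.0007,0.0116,0.0190,0,0,0,0],[0.0007,0.0116,0.0190,0,0,0,0],[0.0007,0.0114,0.0190,0,0,0,0],[0,0,0,0,0,0,0],[0,0,0,0,0,0,0],[0,0,0,0,0,0,0]]]'
python3 - <<'E'
from h import *
f=mark-.110*bx;f[2]=.14
T=toolR(-96.35,30);plan(f-.0078*T.as_matrix()[:,2],T);print(monitor.sense()["q"].round(2))
d=eyes.snapshot("side");save(d,"side8.png");np.savez("side8.npz",P=cloud(d),px=d["pixels"])
d=eyes.snapshot("top");np.savez("top8.npz",P=cloud(d),px=d["pixels"])
s=cv2.imread("pics/side8.png")[130:250,250:400];cv2.imwrite("pics/vial.png",cv2.resize(s,None,fx=5,fy=5,interpolation=cv2.INTER_CUBIC))
E
```

```text
t: 28.05
tcp_pos: [0.5604, -0.0289, 0.1491]
tool_rot: [0.965, -0.053, 0.015, -0.258]
force: [-0.3, 0.5, 0.4]
finger_gap: 0.227
gripper_force: 29.5
t 28.05 tcp [ 0.5604 -0.0289  0.1491] TURN units [ 0.01 -0.01  0.01] deg [ 0.1 -0.1  0. ] then SHIFT units [-0.0023  0.0025  0.0019] mm [-1.9  2.   1.5]
[-0.5   0.64  1.68  0.55  1.1   0.86]
```

View pics/vial.png

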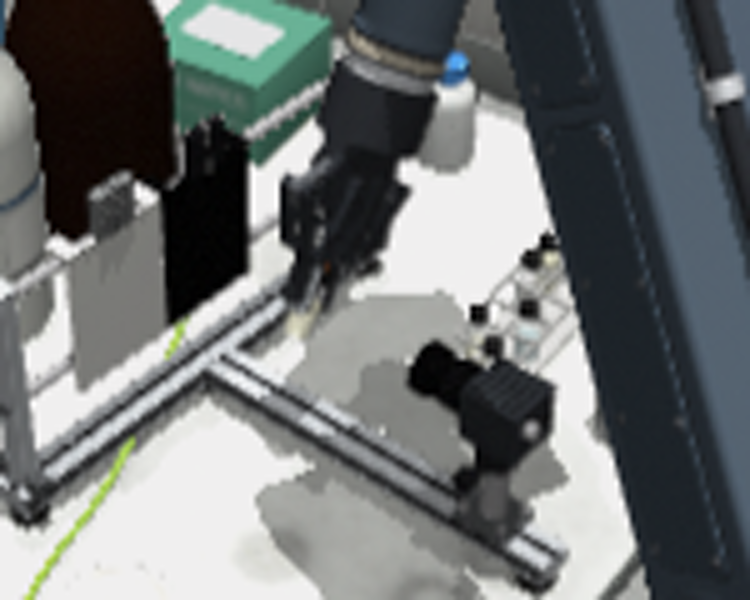

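The side view shows the vial's cream end sticking out of the leaning fingers at (302,320), the black panel hanging next to the white, the camera untouched. Small correction, then check the vial's position.

```bash
python3 -m pendant '[[[-0.0023,0.0025,0.0019,0,0,0,0],[0,0,0,0,0,0,0],[0,0,0,0,0,0,0],[0,0,0,0,0,0,0]]]' | head -2
python3 - <<'E'
from h import *
f=mark-.110*bx;f[2]=.14
T=toolR(-96.35,30);M=T.as_matrix();plan(f-.0078*M[:,2],T)
for n in("side","top"):
    d=eyes.snapshot(n);P=cloud(d);C=d["pixels"].astype(int)
    L=(P-f)@np.stack([bx,-M[:,1],-M[:,2]],1)*1000  # bench x, left-perp, along axis to cap
    L=L.reshape(-1,3);c=C.reshape(-1,3)
    m=(abs(L[:,0])<22)&(abs(L[:,1])<22)&(L[:,2]<0)&(L[:,2]>-45)&(c.max(1)>90)
    q=L[m];print(n,m.sum(),"x",np.percentile(q[:,0],[3,50,97]).round(1),"lat",np.percentile(q[:,1],[3,50,97]).round(1),"ax",np.percentile(q[:,2],[3,50,97]).round(1))
    if n=="side":
        print([ (l.round(0).astype(int).tolist(),k.tolist()) for l,k in zip(q[::3],c[m][::3])])
    # orange dot / cap
import m
E
```

```text
t: 28.55
tcp_pos: [0.5581, -0.0304, 0.1459]
t 28.55 tcp [ 0.5581 -0.0304  0.1459] TURN units [ 0.   -0.01 -0.01] deg [ 0.  -0.  -0.1] then SHIFT units [ 0.0004 -0.0012 -0.0005] mm [ 0.3 -1.  -0.4]
side 43 x [-13.3  -7.3   7.7] lat [-6.2  5.5 17.5] ax [-25.2 -13.1  -0.8]
[([7, 15, -4], [99, 102, 104]), ([-10, -2, 0], [122, 121, 108]), ([-6, 13, -6], [162, 162, 149]), ([-10, 0, -4], [158, 157, 141]), ([5, 6, -15], [159, 158, 146]), ([-6, 5, -10], [200, 198, 176]), ([-13, -4, -7], [122, 123, 120]), ([-8, 12, -12], [223, 222, 201]), ([-12, 0, -11], [136, 137, 128]), ([-3, 8, -19], [225, 224, 205]), ([-12, 4, -15], [156, 155, 139]), ([1, 6, -25], [224, 224, 215]), ([-10, 4, -20], [178, 177, 160]), ([-6, 8, -25], [231, 231, 227]), ([-11, -2, -23], [148, 148, 142])]
top 8 x [-8.7 -5.4  2.1] lat [ 4.   9.  16.6] ax [-27.3 -22.1  -7.8]
top tab 64 [[-14.3, -16.8, 230.7], [-10.1, -0.2, 244.7], [-3.6, 16.3, 249.5]]
top wtab 63 [[-14.5, 72.8, 231.2], [-10.1, 89.2, 244.4], [-3.7, 105.8, 249.2]]
side tab 55 [[-20.1, -18.7, 229.1], [-14.5, 1.8, 239.9], [-4.9, 17.8, 249.3]]
side wtab 53 [[-19.6, 70.4, 228.7], [-14.9, 89.2, 242.1], [-7.9, 107.0, 248.1]]
```

```bash
python3 -m pendant '[[[0.0003,-0.0012,-0.0005,0,0,0,0],[0,0,0,0,0,0,0],[0,0,0,0,0,0,0],[0,0,0,0,0,0,0],[0,0,0,0,0,0,0],[0,0,0,0,0,0,0],[0,0,0,0,0,0,0],[0,0,0,0,0,0,0]]]'
python3 - <<'E'
from h import *
f=mark-.110*bx;f[2]=.14
T=toolR(-96.35,30);plan(f-.0078*T.as_matrix()[:,2],T);print(abs(monitor.sense()["qd"]).max())
print(job.sign_off())
E
```

```text
t: 29.55
tcp_pos: [0.5584, -0.0296, 0.1467]
tool_rot: [0.964, -0.054, 0.014, -0.258]
force: [-0.7, 0.3, -0.1]
finger_gap: 0.228
gripper_force: 29.5
t 29.55 tcp [ 0.5584 -0.0296  0.1467] TURN units [ 0.   -0.   -0.01] deg [ 0. -0. -0.] then SHIFT units [ 0.0001  0.     -0.0001] mm [ 0.1  0.  -0.1]
0.0008062471617887426
the job is handed in; nothing more can be done
None
```

I handed the job in at 29.6 s. The black backdrop hangs by itself with its tab within about 2 mm of the red mark, and the white one still hangs, pushed left. The cream vial is held still at the focus point, its cap leaning 30° to the right as the camera sees it. I don't have the judge's result.

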